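# Unclamp a finished glass insert and lay it in the packing tray

### The arm

A 6-joint arm with a two-finger parallel gripper is mounted at the origin on the work surface. World frame = base frame: x ahead of the robot, y to its left, z up, the work surface at z = 0. Lengths are in mm, angles in rad, forces in N, time in s.
With the tool pointing down it reaches from about 300 to 775 mm from the base axis. Payload 14.6 kg.
Tool frame: the origin (TCP) lies midway between the tips of the shut fingers; the grasp point (between the pads) lies 19 mm behind it (manip.pinch_z is the distance from the TCP to the grasp point, in mm); z points along the fingers, y is the line along which they close (so a half turn about z gives the same grasp; the last joint's range is limited). The gripper opens to 94 mm and grips with 3 to 60 N. Pads are 16 mm wide; open, the fingers measure 119 mm over their backs; the gripper's body (75 mm by 177 mm) begins 78 mm behind the grasp point.
Start: joints at [1.251, 0.3, 1.521, -0, 1.321, -0.067], TCP at [137.562, 532.509, 205.446] pointing down, gripper open.
Joint ranges: [-3.03, 3.03], [-0.79, 2.21], [0.23, 2.52], [-1.04, 4.18], [0, 3.07], [-2.55, 2.55]. Speed limits (rad/s): [2.22, 2.22, 2.57, 3.14, 3.14, 3.14].

### API

Orientations are given as [roll, pitch, yaw] about the fixed x, y, z axes, in that order (R = Rz(yaw) Ry(pitch) Rx(roll)).
In Python, from cell import manip, vision gives the robot as it stands.
- The arm moves only by the shell command python3 -m inch 'ROWS' [FORCE]. ROWS is JSON, a list of rows, each a list of 3 entries, a list of its own where there are three numbers: the turn, a rotation vector about the tool's x, y, z scaled (see below), then the shift along the tool's x, y, z scaled (see below), then the closure, from -1 (fully open) to 1 (shut), so that 0 is half open. In form: [[[rx, ry, rz], [dx, dy, dz], grip], ...]. A call has 1 to 10 rows; each row shifts and turns the commanded pose from where the row before left it, along the tool's axes as they then stand; what a row does not reach is not made up. The controller multiplies each number of a shift by 0.2 m and each number of a turn by 360 degrees. A row lasts 1/10 s, in which the tool goes at most 50 mm and 8.59 degrees, less where a joint would pass 70% of its speed; a pose out of reach is approached as far as the arm can. A call with a number of a shift or a turn outside -1 to 1 is refused whole. A call with a gripper value outside its range is refused whole. The fingers move at their own pace and stop on an object; FORCE is the grip in N (left out, the last holds). Time passes only in rows, so rows that do not move let the fingers close. It gives the time, the measured TCP pose, the force, the opening and the grip force at its end, in the units of the state.
- manip.observe(): the state, without advancing time (a new reading comes with each control period).
- vision.get_image(name): name is "scene" or "side" or "wrist"; returns a dict with "img" (400x640x3 uint8, red, green, blue), "intrinsics" (3x3 intrinsics, pixels), "world_from_camera" (4x4, takes a point from camera to world coordinates); the wrist camera has in their place "tool_from_camera" (4x4, takes a point from camera to tool coordinates, whose origin is the TCP and whose axes are the flange's). Camera axes: x right, y down, z forward; pixel columns grow to the right and rows downward; lengths in mm; the calibration is good to about 2 mm. A picture is of the moment at which its call begins: read the wrist's pose just before it. There is no depth.
- manip.sign_off(): hands the job in; it is judged then, once.
The state is a dict: "time_s": time; "joint_positions": joint angles; "joint_vel": joint speeds; "joint_torque": joint torques, N m; "eef_pos": TCP position; "ee_rot": TCP orientation; "wrist_force": force on the tool from outside, world axes, zero at the start; "moment": the same for the moment, N m; "gripper_width": opening from 0.0 (shut) to 1.0 (fully open); "gripper_force": force on a finger pad.
Only numpy, scipy, OpenCV 4.12 (cv2) and the standard library are available. Lean on these libraries where they do the work, as an engineer would, in place of code of your own. Each camera call takes 0.05 s, during which the arm holds its last target. There are 200 camera calls.

### The job

The thin glass cylinder clamped in the inclined cradle is finished: pull the spring collar back by its red ball lever and turn the lever over to the other side until it stays latched open by itself, then lift the glass out and lay it gently lengthwise in the empty felt cradle of the packing tray, leaving the collar latched. The glass cracks if it is gripped or pressed with more than 20 N, so take it with a light grip and do not drop it, and leave the other two glasses and the things on the bench as they are.

Things in the scene. Friction and masses are not known exactly. Their poses are not given: they have to be found in the camera images.
- jig: The inclined clamping cradle, fixed to the bench: aluminium base plate 310 x 140 mm, hinged aluminium beam with blue brackets. Origin on the bench under the middle of the clamped glass; x points level from the beam's low end (near the robot) to its high end, y to the left, z up. The glass axis lies in the x-z plane and rises towards +x at 40 degrees from level. The base plate reaches from x = -110 to +200 mm, two uprights stand at x = 150 mm, y = +-36 mm, 217 mm high.
- jig_rest (a point): Middle of the glass while it lies in the jig, 150 mm above the jig's origin. The glass rests on two felt-faced V blocks, each 20 mm wide, 45 mm above and below this point along the axis (70 mm free between them); 55 mm under the axis is the beam. Its bottom end rests on a rubber stop in a headstock block, so it stays put when unclamped; lift it out square to its axis.
- glass: The finished glass to be moved: clear glass cylinder, closed flat bottom at one end and open mouth at the other, 50 mm outside diameter, 150 mm long, about 0.1 to 0.2 kg. Origin at its middle on the axis; x is the axis, pointing to the mouth (towards the clamp pad, uphill, at the start).
- ball (a point): Centre of the red ball (30 mm diameter) ending the collar's lever (10 mm thick), 78 mm from the clamp axis, which prolongs the glass axis; 148 mm uphill of the glass's middle when clamped. At the start it leans 25 degrees to the jig's left (+y) of the beam's upward normal. The collar is 58 mm wide. Turn the gripper along with the lever: otherwise the ball slips sideways between flat pads.
- quill (a joint): How far the spring clamp is pulled back, in m: 0 with its round rubber pad on the glass's mouth, growing as the collar is pulled uphill away from the glass, 0.036 at the stop. Spring about 4 N at 0 and 9.5 N at the stop. Latched it rests at about 0.022.
- collar (a joint): Turn of the collar and lever about the clamp axis, in rad: 0 at the start (leaning left), 0.87 at the end of the turn (leaning 25 degrees to the jig's right, -y). A J-shaped slot guides it: it can turn only when the quill is pulled past about 0.028, and then, from about 0.79 rad on, the spring draws it back 5 mm into a notch where it stays by itself.
- cradle_free: The empty one of three green felt cradles side by side, 85 mm apart, in a low wooden tray (180 x 270 mm, 30 mm rim): two V blocks, each 20 mm wide, at x = +-45 mm. Origin on the bench under its middle; x runs along the glass to be laid in it, z up. A glass lying in it has its axis along x, 55 mm above the origin.
- glass_a: Finished glass lying in another cradle of the tray, to be left alone: clear glass cylinder, closed flat bottom at one end and open mouth at the other, 50 mm outside diameter, 150 mm long, about 0.1 to 0.2 kg. Origin at its middle, x along its axis.
- glass_b: Second finished glass lying in the tray, to be left alone: same size. Origin at its middle, x along its axis.
- calipers: Steel calipers with a dark sliding head lying on the bench, 150 mm long, 45 mm wide, 8 mm high, to be left alone. Origin under the middle of the bar, x along it.
- vase: Cream ribbed vase standing on the bench, 95 mm wide, 190 mm high, to be left alone. Origin under its middle.
- spirit: White plastic bottle with a blue cap, 60 mm diameter, 160 mm high, to be left alone. Origin under its middle.
- jar: Amber jar with a steel lid, 72 mm diameter, 80 mm high, to be left alone. Origin under its middle.
- tape: Roll of brown tape lying flat, 90 mm diameter, 24 mm high, to be left alone. Origin under its middle.
Mind the look-alikes: they are no part of the job. What is shaped like the glass but pink or yellow is not meant.

How it is judged:
By the outcome, as a careful person would: the job done as asked, in the order asked, and still so for the second after the job is handed in, with the robot touching nothing.
It also fails if it takes over 64 s, if anything falls off the work surface, if the arm or the gripper's body presses on something with over 40 N, if the wrist force passes 120 N, or if a joint passes its speed limit or range.

## Working session

There is one attempt and no reset: what is moved stays moved. The work goes in short steps, Python scripts to look and compute and a shell command to move; the robot and the scene stay as the last step left them, time stands still between calls to the robot, and variables do not carry over. Pictures are saved under pics/ and viewed, at most 10 in all, crops included, and the job is handed in when it is done.

```bash
ls; mkdir -p pics; python3 - <<'E'
from cell import manip, vision
import cv2, numpy as np, pickle
s=manip.observe(); print(s)
d={}
for n in ["scene","side","wrist"]:
    f=vision.get_image(n); d[n]=f
    cv2.imwrite(f"pics/{n}0.png",cv2.resize(f["img"][:,:,::-1],(800,500),interpolation=cv2.INTER_CUBIC))
    for k in f:
        if k!="img": print(n,k,np.round(f[k],3).tolist())
pickle.dump((s,d),open("f0.pkl","wb"))
E
```

```text
pics
{'time_s': 0.0, 'joint_positions': array([ 1.25140843e+00,  3.00487152e-01,  1.52159785e+00, -1.74880656e-06,
        1.32067331e+00, -6.65777399e-02]), 'joint_vel': array([ 1.28889404e-03,  1.98463073e-03, -9.74602478e-04,  6.11867623e-05,
       -6.24231138e-04,  1.83472663e-03]), 'joint_torque': array([-7.88272810e-04, -5.31800008e+01, -3.52737951e+01,  7.08070910e-02,
        2.44584319e-02, -7.28276336e-05]), 'eef_pos': array([137.47774903, 532.26900658, 204.87042387]), 'ee_rot': array([-3.14042946e+00, -7.58596796e-05,  2.88878288e+00]), 'wrist_force': array([0.54035086, 0.41232417, 0.5504527 ]), 'moment': array([-0.01143695, -0.01974654,  0.0068065 ]), 'gripper_force': 0.0, 'gripper_width': 0.9999467344698708}
scene intrinsics [[446.7, 0.0, 320.668], [0.0, 446.7, 201.25], [0.0, 0.0, 1.0]]
scene world_from_camera [[-0.817, 0.439, -0.375, 994.121], [0.577, 0.612, -0.54, 669.637], [-0.008, -0.657, -0.754, 1140.826], [0.0, 0.0, 0.0, 1.0]]
side intrinsics [[428.998, 0.0, 319.591], [0.0, 428.998, 198.422], [0.0, 0.0, 1.0]]
side world_from_camera [[-0.956, -0.208, 0.206, 187.025], [-0.292, 0.699, -0.653, 1024.486], [-0.008, -0.685, -0.729, 1317.092], [0.0, 0.0, 0.0, 1.0]]
wrist intrinsics [[285.202, 0.0, 310.407], [0.0, 285.202, 197.345], [0.0, 0.0, 1.0]]
wrist tool_from_camera [[-0.001, -0.973, -0.231, 65.842], [1.0, -0.001, -0.0, 0.967], [0.0, -0.231, 0.973, -179.141], [0.0, 0.0, 0.0, 1.0]]
```

View pics/scene0.png

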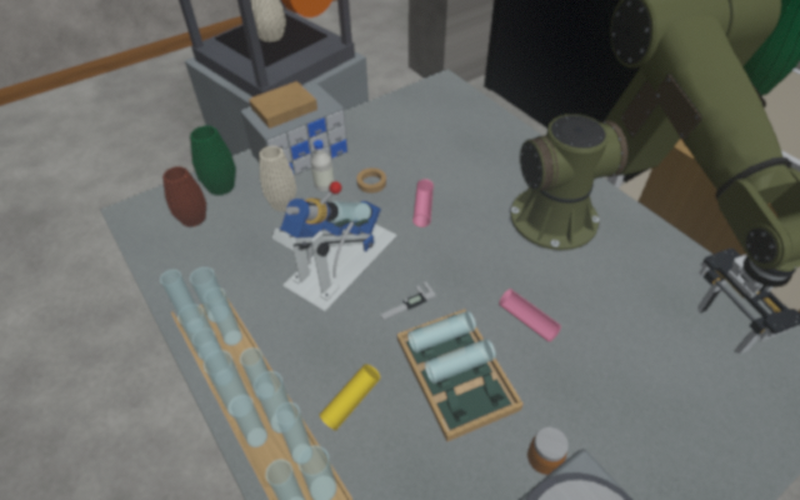

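View pics/side0.png

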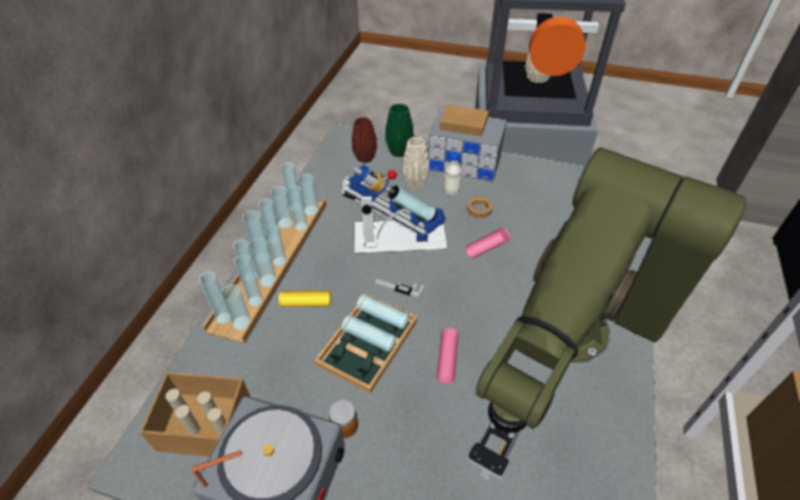

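The scene and side views show the jig (scene ~330,240; side ~395,205), the tray with two clear glasses (scene 440,330 and 460,360), and its empty cradle (scene 475,400; side 355,360). The pink and yellow cylinders are look-alikes. The glass meant is the clear one in the blue-bracketed jig, next to the red ball (scene 335,187). I'll enlarge both areas.

```bash
python3 - <<'E'
import cv2, numpy as np, pickle
s,d=pickle.load(open("f0.pkl","rb"))
def crop(n,x,y,w,h,k):
    im=cv2.resize(d[n]["img"][y:y+h,x:x+w,::-1],None,fx=k,fy=k,interpolation=cv2.INTER_CUBIC)
    for i in range(0,w,10): cv2.line(im,(i*k,0),(i*k,6 if i%50 else 14),(0,255,255),1)
    for i in range(0,h,10): cv2.line(im,(0,i*k),(6 if i%50 else 14,i*k),(0,255,255),1)
    return im
a=np.hstack([crop("scene",210,140,110,110,7)[:600,:770]]);
cv2.imwrite("pics/jig_scene.png",crop("scene",210,140,114,110,5)[:550])
cv2.imwrite("pics/mix.png",np.hstack([crop("side",265,125,100,80,4),crop("scene",310,240,100,80,4)]))
cv2.imwrite("pics/m2.png",np.vstack([np.hstack([crop("side",265,130,100,75,4),crop("side",245,230,100,75,4)]),np.hstack([crop("scene",215,140,100,75,4),crop("scene",315,245,100,75,4)])]))
E
```

```text
(no output)
```

View pics/m2.png

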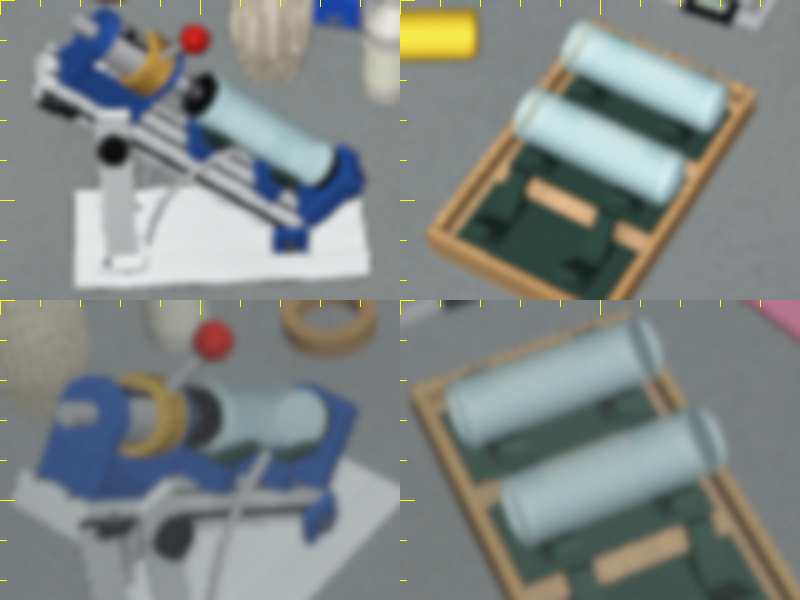

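View pics/jig_scene.png

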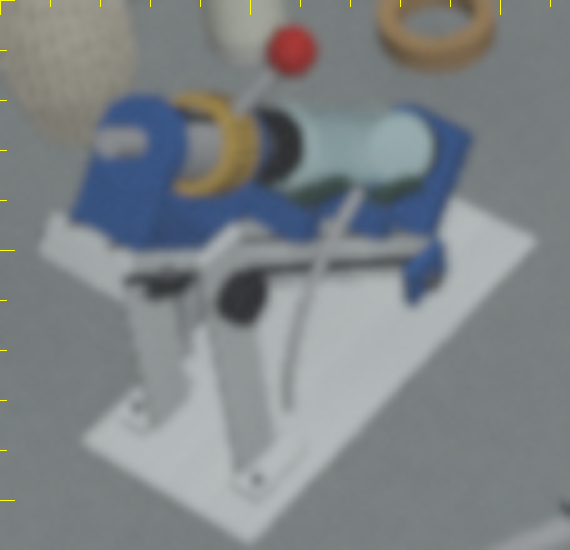

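The clear glass sits between the blue bracket and the black pad, with the red ball at scene px (268,150) and side px (313.5,140), so it is the one meant. Next I'll fit the jig and tray poses.

```bash
cat > h.py <<'E'
import cv2, numpy as np, pickle
from scipy.optimize import least_squares
from scipy.spatial.transform import Rotation as R
def proj(f,P):
    T=np.linalg.inv(f["world_from_camera"]); p=np.atleast_2d(P)@T[:3,:3].T+T[:3,3]
    q=p@f["intrinsics"].T; return q[:,:2]/q[:,2:]
def place(v,P):
    c,s_=np.cos(v[2]),np.sin(v[2]); P=np.atleast_2d(P)
    return np.c_[v[0]+c*P[:,0]-s_*P[:,1], v[1]+s_*P[:,0]+c*P[:,1], P[:,2]]
a=np.radians(40); U=np.array([np.cos(a),0,np.sin(a)]); N=np.array([-np.sin(a),0,np.cos(a)]); Y=np.array([0,1,0]); C=np.array([0,0,150.])
def ballj(q=0,c=0):
    t=np.radians(25)-c; return C+(148+q)*U+78*(np.cos(t)*N+np.sin(t)*Y)
E
python3 - <<'E'
from h import *
s,d=pickle.load(open("f0.pkl","rb"))
zp=10
A=np.array([[200,70,zp],[200,-70,zp],[-110,70,zp],[-110,-70,zp]])
obs=[("scene",ballj(),(268.4,150)),("side",ballj(),(313.5,140))]
cs=[("scene",(259.6,248.6)),("scene",(226.6,228)),("scene",(317.4,188)),("side",(283.75,201.75)),("side",(283.75,177.5)),("side",(357.5,198.25))]
def back(f,p,z):
    M=f["world_from_camera"]; r=M[:3,:3]@np.linalg.inv(f["intrinsics"])@np.array([*p,1]); k=(z-M[2,3])/r[2]; return M[:3,3]+k*r
for n,p in cs: print(n,p,back(d[n],p,zp).round(0))
# ball triangulation
def res3(X): return np.r_[proj(d["scene"],X)[0]-obs[0][2],proj(d["side"],X)[0]-obs[1][2]]
b=least_squares(res3,[500,-200,300]); print("ball",b.x.round(1),b.fun.round(2))
for n,p in [("scene",(318.3,266.7)),("scene",(416,322.4)),("scene",(358.4,347.2)),("scene",(371,248.5)),("side",(252.5,288)),("side",(296,310)),("side",(333.5,251.5))]: print("tray",n,p,back(d[n],p,30).round(0))
E
```

```text
scene (259.6, 248.6) [696. -92.  10.]
scene (226.6, 228) [ 742. -223.   10.]
scene (317.4, 188) [ 406. -197.   10.]
side (283.75, 201.75) [693. -86.  10.]
side (283.75, 177.5) [ 744. -223.   10.]
side (357.5, 198.25) [ 405. -193.   10.]
ball [ 584.7 -172.3  298. ] [ 0.12  0.41  0.18 -0.55]
tray scene (318.3, 266.7) [594.  77.  30.]
tray scene (416, 322.4) [483. 371.  30.]
tray scene (358.4, 347.2) [650. 336.  30.]
tray scene (371, 248.5) [428. 117.  30.]
tray side (252.5, 288) [648. 342.  30.]
tray side (296, 310) [477. 378.  30.]
tray side (333.5, 251.5) [423. 113.  30.]
```

```bash
cat >> h.py <<'E'
def red(img):
    h=cv2.cvtColor(img,cv2.COLOR_RGB2HSV); m=(((h[...,0]<6)|(h[...,0]>174))&(h[...,1]>150)&(h[...,2]>90)).astype(np.uint8)
    n,l,st,c=cv2.connectedComponentsWithStats(m); return [(st[i,4],c[i].round(2)) for i in range(1,n) if st[i,4]>25]
def Rj(yaw,z,y):  # tool rot from z and y dirs in jig frame
    M=np.c_[np.cross(y,z),y,z]; return R.from_euler('z',yaw).as_matrix()@M
def cur():
    from cell import manip
    s=manip.observe(); return s,np.array(s["eef_pos"]),R.from_euler('xyz',s["ee_rot"]).as_matrix()
def rows(p0,R0,p1,R1,n=None):
    """identical rows (constant body twist) from pose 0 to pose 1"""
    w=R.from_matrix(R0.T@R1).as_rotvec(); d=np.array(p1)-p0
    if n is None: n=int(np.ceil(max(np.degrees(np.linalg.norm(w))/7.5,np.linalg.norm(d)/44,1)))
    S=sum((R0@R.from_rotvec(w*i/n).as_matrix() for i in range(n)))
    x=np.linalg.solve(S,d)
    print(n,"x",[np.round(np.degrees(w)/360/n,4).tolist(),np.round(x/200/n*n,4).tolist()])
E
python3 - <<'E'
from h import *
s,d=pickle.load(open("f0.pkl","rb"))
for n in ("scene","side"): print(n,red(d[n]["img"]))
zp=10
pts=[("scene",ballj(),(268.4,150),3),("side",ballj(),(313.5,140),3)]
L={0:[200,70,zp],1:[200,-70,zp],2:[-110,70,zp]}
for n,k,p in [("scene",0,(259.6,248.6)),("scene",1,(226.6,228)),("scene",2,(317.4,188)),("side",0,(283.75,201.75)),("side",1,(283.75,177.5)),("side",2,(357.5,198.25))]: pts.append((n,np.array(L[k]),p,1))
f=lambda v: np.concatenate([(proj(d[n],place(v,P))[0]-p)*w for n,P,p,w in pts])
j=least_squares(f,[531,-223,.349],x_scale=[10,10,.05]); print("jig",j.x.round(3),j.fun.round(1))
T=[("scene",(-1,-1),(318.3,266.7)),]
TT=[("scene",(90,-135),(318.3,266.7)),("scene",(-90,135),(416,322.4)),("scene",(90,135),(358.4,347.2)),("scene",(-90,-135),(371,248.5)),("side",(90,135),(252.5,288)),("side",(-90,135),(296,310)),("side",(-90,-135),(333.5,251.5))]
g=lambda v: np.concatenate([proj(d[n],place(v,[*P,30]))[0]-p for n,P,p in TT])
t=least_squares(g,[537,226,-.21],x_scale=[10,10,.05]); print("tray",t.x.round(3),t.fun.round(1))
cf=place(t.x,[0,85,0])[0]; print("free",cf.round(1))
np.save("jig.npy",j.x); np.save("tray.npy",t.x)
def tube(v,c,u,a1,a2):
    o=[]
    for e in (-75,75):
        o.append([c+e*u+25*(np.cos(q)*a1+np.sin(q)*a2) for q in np.linspace(0,6.283,25)])
    return [place(v,np.array(k)) for k in o]
ims=[]
for n,(jx,tx) in {"scene":((215,140),(315,245)),"side":((265,130),(245,230))}.items():
    K=4; im=cv2.resize(d[n]["img"][...,::-1],None,fx=K,fy=K,interpolation=cv2.INTER_CUBIC).copy()
    cur=tube(j.x,C,U,N,Y)+[place(j.x,np.array([[200,70,zp],[200,-70,zp],[-110,-70,zp],[-110,70,zp],[200,70,zp]])),place(j.x,np.array([C+148*U,ballj()]))]
    cur+=[place(t.x,np.array([[90,135,30],[-90,135,30],[-90,-135,30],[90,-135,30],[90,135,30]]))]
    for yy in (-85,0,85): cur+=tube(t.x,np.array([0,yy,55.]),np.array([1.,0,0]),Y,np.array([0,0,1.]))
    for c in cur: cv2.polylines(im,[np.int32(np.round(proj(d[n],c)*K+K/2))],False,(0,255,255),1)
    ims.append(np.hstack([im[y*K:(y+75)*K,x*K:(x+100)*K] for x,y in (jx,tx)]))
cv2.imwrite("pics/over.png",np.vstack(ims))
# plan to pre-ball pose
s=__import__("cell").manip.observe()
yaw=j.x[2]; t0=np.radians(25); lev=np.cos(t0)*N+np.sin(t0)*Y
R1=Rj(yaw,-lev,U); ball=place(j.x,ballj())[0]; print("ball",ball,"R1",R1.round(3).tolist())
E
```

```text
scene [(np.int32(42), array([268. , 149.5]))]
side [(np.int32(33), array([313.27, 139.45]))]
jig [ 5.32093e+02 -2.25077e+02  3.46000e-01] [ 0.9  1.   0.1 -1.8  0.2  0.2 -0.5  0.3  0.4 -0.1 -0.3 -1.  -0.  -0.1
  0.2 -0.6]
tray [ 5.37531e+02  2.24918e+02 -2.10000e-01] [-1.4 -0.1  2.6  0.3 -0.5  1.5  0.6 -2.1 -1.  -1.3  0.1 -0.6  0.5 -0.2]
free [555.3 308.    0. ]
ball [ 584.82294511 -171.02706636  299.28578567] R1 [[-0.052, 0.721, 0.691], [0.945, 0.26, -0.2], [-0.324, 0.643, -0.694]]
```

View pics/over.png

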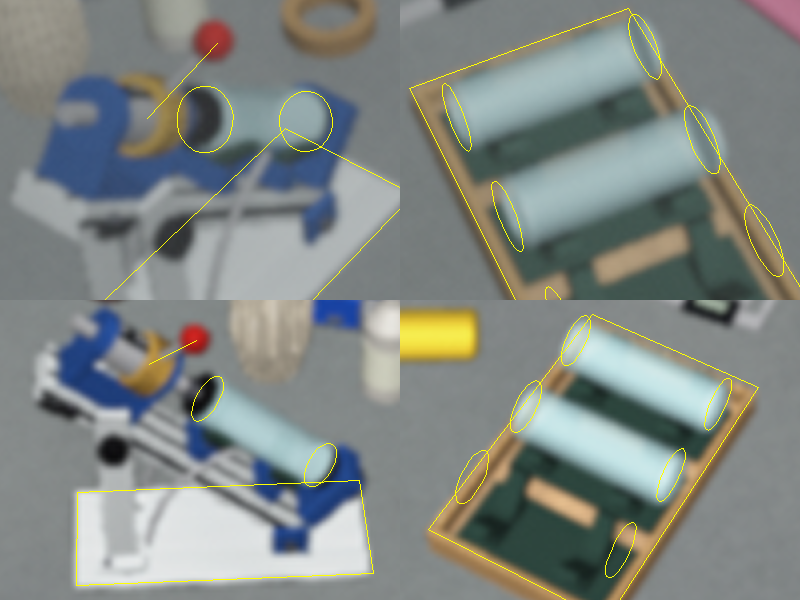

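The overlay matches both images to about 1–3 px: ball at scene (268,150), and the tray's third slot is empty as modelled. Next is the approach.

```bash
python3 - <<'E'
from h import *
s,p,R0=cur(); j=np.load("jig.npy")
t0=np.radians(25); lev=np.cos(t0)*N+np.sin(t0)*Y
R1=Rj(j[2],-lev,U); z=R1[:,2]; b=place(j,ballj()+4*U)[0]; pre=b+(19-105)*z
Rz=R.from_euler('z',-75,degrees=True).as_matrix()@R0
mid=np.array([400,230,400.])
print("pre",pre)
rows(p,R0,mid,Rz); rows(mid,Rz,pre,R1)
E
```

```text
pre [ 528.24829259 -152.78723706  361.56433189]
11 x [[-0.0, 0.0, 0.0189], [-0.1955, -0.0016, -0.0886]]
10 x [[-0.0119, -0.0047, -0.0026], [-0.1917, 0.0367, 0.0641]]
```

```bash
python3 -m inch '[[[0,0,0.019],[-0.195,0,-0.09],-1],[[0,0,0.019],[-0.195,0,-0.09],-1],[[0,0,0.019],[-0.195,0,-0.09],-1],[[0,0,0.019],[-0.195,0,-0.09],-1],[[0,0,0.019],[-0.195,0,-0.09],-1],[[0,0,0.019],[-0.195,0,-0.09],-1],[[0,0,0.019],[-0.195,0,-0.09],-1],[[0,0,0.019],[-0.195,0,-0.09],-1],[[0,0,0.019],[-0.195,0,-0.09],-1],[[0,0,0.019],[-0.195,0,-0.09],-1]]'
python3 - <<'E'
from h import *
s,p,R0=cur(); j=np.load("jig.npy"); print(s["joint_positions"].round(2))
t0=np.radians(25); lev=np.cos(t0)*N+np.sin(t0)*Y
R1=Rj(j[2],-lev,U); z=R1[:,2]; b=place(j,ballj()+4*U)[0]; pre=b+(19-105)*z
rows(p,R0,pre,R1)
E
```

```text
time_s: 1.15
eef_pos: [396.6, 269.9, 385.8]
ee_rot: [-3.141, 0.0, 1.69]
wrist_force: [0.6, -0.9, 0.7]
gripper_width: 0.999
gripper_force: 0.0
[ 0.52  0.07  1.38 -0.    1.69  0.4 ]
11 x [[-0.0106, -0.0049, -0.0009], [-0.1952, 0.023, 0.0527]]
```

```bash
python3 -m inch '[[[-0.0106,-0.005,-0.001],[-0.195,0.023,0.053],-1],[[-0.0106,-0.005,-0.001],[-0.195,0.023,0.053],-1],[[-0.0106,-0.005,-0.001],[-0.195,0.023,0.053],-1],[[-0.0106,-0.005,-0.001],[-0.195,0.023,0.053],-1],[[-0.0106,-0.005,-0.001],[-0.195,0.023,0.053],-1],[[-0.0106,-0.005,-0.001],[-0.195,0.023,0.053],-1],[[-0.0106,-0.005,-0.001],[-0.195,0.023,0.053],-1],[[-0.0106,-0.005,-0.001],[-0.195,0.023,0.053],-1],[[-0.0106,-0.005,-0.001],[-0.195,0.023,0.053],-1],[[-0.0106,-0.005,-0.001],[-0.195,0.023,0.053],-1]]'
cat > toball.py <<'E'
from h import *
import sys
s,p,R0=cur(); j=np.load("jig.npy"); print(s["joint_positions"].round(2))
t0=np.radians(25); lev=np.cos(t0)*N+np.sin(t0)*Y
R1=Rj(j[2],-lev,U); z=R1[:,2]; b=place(j,ballj()+4*U)[0]; pre=b+(19-float(sys.argv[1]))*z
rows(p,R0,pre,R1)
E
python3 toball.py 105
```

```text
time_s: 2.15
eef_pos: [517.8, -113.8, 356.0]
ee_rot: [2.46, 0.313, 1.649]
wrist_force: [1.5, 1.0, -0.4]
gripper_width: 1.001
gripper_force: 0.0
[-0.29 -0.23  1.88  0.    0.75 -0.48]
1 x [[-0.0092, -0.0042, 0.001], [-0.1976, 0.0068, 0.0502]]
```

```bash
python3 -m inch '[[[-0.0092,-0.0042,0.001],[-0.197,0.007,0.05],-1],[[0,0,0],[0,0,0],-1],[[0,0,0],[0,0,0],-1]]'
cat > wball.py <<'E'
from h import *
from cell import vision
import sys
s,p,R0=cur(); f=vision.get_image("wrist"); j=np.load("jig.npy")
T=f["tool_from_camera"]; M=np.eye(4); M[:3,:3]=R0@T[:3,:3]; M[:3,3]=p+R0@T[:3,3]
g=dict(f); g["world_from_camera"]=M; pickle.dump(g,open("w.pkl","wb"))
q,c=float(sys.argv[1]),float(sys.argv[2])
b=place(j,ballj(q,c))[0]
print("seen",red(f["img"])," predicted",proj(g,b).round(1))
# position of the ball from the pixel at predicted depth
best=max(red(f["img"]),key=lambda r:r[0])[1]
D=(np.linalg.inv(M)@np.r_[b,1])[2]; P=M[:3,:3]@(np.linalg.inv(f["intrinsics"])@np.r_[best,1]*D)+M[:3,3]
print("ball model",b.round(1),"seen",P.round(1),"in tool",(R0.T@(P-p)).round(1),"diff u,y,n",[round(float(v@R.from_euler('z',-j[2]).apply(P-b)),1) for v in (U,Y,N)])
cv2.imwrite("pics/w_%d.png"%int(s["time_s"]*100),f["img"][...,::-1])
E
python3 wball.py 0 0; python3 toball.py 0; ls pics
```

```text
time_s: 2.45
eef_pos: [527.9, -151.6, 360.8]
ee_rot: [2.399, 0.327, 1.625]
wrist_force: [0.5, -0.1, -0.6]
gripper_width: 1.001
gripper_force: 0.0
seen [(np.int32(704), array([307.6 , 206.04]))]  predicted [[306.2 203.2]]
ball model [ 584.8 -171.   299.3] seen [ 585.5 -173.   301.4] in tool [-4.2 -1.9 85.4] diff u,y,n [1.3, -2.1, 1.7]
[-0.38 -0.21  1.88  0.11  0.68 -0.62]
3 x [[-0.0002, -0.0002, -0.0001], [-0.004, 0.0003, 0.1753]]
jig_scene.png
m2.png
mix.png
over.png
scene0.png
side0.png
w_245.png
wrist0.png
```

The wrist view puts the ball within 2 mm of the model. I'll go in and close lightly.

```bash
python3 -m inch '[[[0,0,0],[-0.006,0.002,0.174],-1],[[0,0,0],[-0.006,0.002,0.174],-1],[[0,0,0],[-0.006,0.002,0.174],-1],[[0,0,0],[0,0,0],-1],[[0,0,0],[0,0,0],0.9],[[0,0,0],[0,0,0],0.9],[[0,0,0],[0,0,0],0.9],[[0,0,0],[0,0,0],0.9]]' 25; python3 -m inch '[[[0,0,0],[0,0,0],0.9],[[0,0,0],[0,0,0],0.9],[[0,0,0],[0,0,0],0.9],[[0,0,0],[0,0,0],0.9]]' 25
```

```text
time_s: 3.3
eef_pos: [601.1, -174.5, 291.6]
ee_rot: [2.396, 0.328, 1.627]
wrist_force: [-0.1, 0.2, -0.7]
gripper_width: 0.695
gripper_force: 0.0
time_s: 3.7
eef_pos: [601.0, -174.8, 290.0]
ee_rot: [2.399, 0.327, 1.627]
wrist_force: [-5.2, -2.9, -0.9]
gripper_width: 0.357
gripper_force: 2.4
```

```bash
python3 -m inch '[[[0,0,0],[0,0,0],0.9],[[0,0,0],[0,0,0],0.9],[[0,0,0],[0,0,0],0.9],[[0,0,0],[0,0,0],0.9]]' 25; python3 wball.py 3 0
```

```text
time_s: 4.1
eef_pos: [600.7, -174.9, 289.7]
ee_rot: [2.4, 0.327, 1.627]
wrist_force: [-6.5, -1.8, -0.0]
gripper_width: 0.305
gripper_force: 25.0
seen [(np.int32(1848), array([310.49, 246.1 ]))]  predicted [[306.7 242.1]]
ball model [ 587.  -170.2  301.2] seen [ 588.4 -171.8  303.8] in tool [ -0.8   0.9 -19. ] diff u,y,n [2.3, -1.9, 1.5]
```

```bash
python3 - <<'E'
import cv2
im=cv2.imread("pics/"+sorted([f for f in __import__("os").listdir("pics") if f.startswith("w_")])[-1]); cv2.imwrite("pics/wgrasp.png",im)
E
```

```text
(no output)
```

View pics/wgrasp.png

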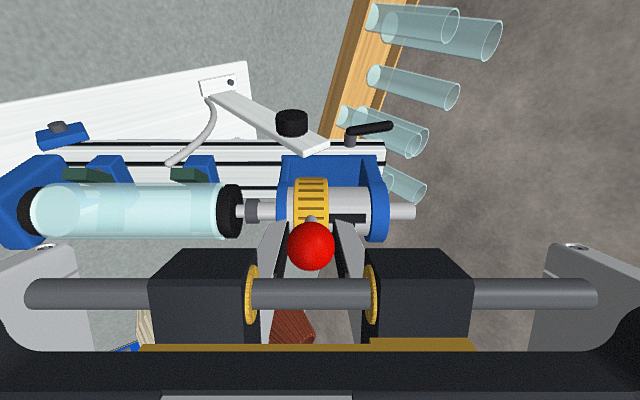

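The ball at (310,246) is centred between the pads, and the quill is already about 4 mm back. Now I'll pull uphill 28 mm along tool y.

```bash
python3 -m inch '[[[0,0,0],[0,0.03,0],0.9],[[0,0,0],[0,0.03,0],0.9],[[0,0,0],[0,0.03,0],0.9],[[0,0,0],[0,0.03,0],0.9],[[0,0,0],[0,0.02,0],0.9],[[0,0,0],[0,0,0],0.9],[[0,0,0],[0,0,0],0.9]]' 25; python3 wball.py 32 0
```

```text
time_s: 4.85
eef_pos: [620.5, -167.8, 307.1]
ee_rot: [2.401, 0.327, 1.628]
wrist_force: [-13.2, -2.0, 0.1]
gripper_width: 0.308
gripper_force: 25.0
seen [(np.int32(1856), array([310.31, 246.33]))]  predicted [[309.5 242.3]]
ball model [ 607.9 -162.7  319.9] seen [ 608.  -164.7  321.3] in tool [ -0.9   0.8 -19.1] diff u,y,n [0.5, -1.9, 1.5]
```

```bash
python3 -m inch '[[[0,0.01,0],[-0.0185,0,0.0006],0.9],[[0,0.01,0],[-0.0185,0,0.0006],0.9],[[0,0.01,0],[-0.0185,0,0.0006],0.9],[[0,0.01,0],[-0.0185,0,0.0006],0.9],[[0,0.01,0],[-0.0185,0,0.0006],0.9],[[0,0.01,0],[-0.0185,0,0.0006],0.9],[[0,0,0],[0,0,0],0.9],[[0,0,0],[0,0,0],0.9]]' 25; python3 wball.py 31 0.377
```

```text
time_s: 5.7
eef_pos: [624.7, -190.5, 312.3]
ee_rot: [2.447, 0.043, 1.878]
wrist_force: [-17.4, -4.6, 5.7]
gripper_width: 0.306
gripper_force: 25.0
seen [(np.int32(1867), array([310.11, 246.11]))]  predicted [[307.2 239.5]]
ball model [ 612.4 -191.2  324.7] seen [ 614.3 -194.6  326.7] in tool [ -1.4   0.7 -18.2] diff u,y,n [1.7, -3.8, 1.1]
```

```bash
python3 -m inch '[[[0,0.01,0],[-0.0185,0,0.0006],0.9],[[0,0.01,0],[-0.0185,0,0.0006],0.9],[[0,0.01,0],[-0.0185,0,0.0006],0.9],[[0,0.01,0],[-0.0185,0,0.0006],0.9],[[0,0.01,0],[-0.0185,0,0.0006],0.9],[[0,0.01,0],[-0.0185,0,0.0006],0.9],[[0,0.01,0],[-0.0185,0,0.0006],0.9],[[0,0.008,0],[-0.0145,0,0.0005],0.9],[[0,0,0],[0,0,0],0.9],[[0,0,0],[0,0,0],0.9]]' 25; python3 wball.py 31 0.867; python3 -c "
from h import *;print(cur()[0]['joint_positions'].round(2))"
```

```text
time_s: 6.75
eef_pos: [637.2, -217.0, 308.5]
ee_rot: [2.4, -0.327, 2.2]
wrist_force: [-17.1, -15.6, 9.0]
gripper_width: 0.306
gripper_force: 25.0
seen [(np.int32(1866), array([310.  , 246.09]))]  predicted [[307.6 238.4]]
ball model [ 629.3 -224.7  319.4] seen [ 632.4 -228.4  319.6] in tool [ -2.5   0.6 -16.4] diff u,y,n [1.4, -4.6, -0.9]
[-0.68  0.51  1.18  0.8   1.54 -1.24]
```

```bash
python3 -m inch '[[[0,0,0],[0.005,-0.015,0],0.9],[[0,0,0],[0,-0.015,0],0.9],[[0,0,0],[0,-0.014,0],0.9],[[0,0,0],[0,0,0],0.9],[[0,0,0],[0,0,0],0.9]]' 25; python3 wball.py 22 0.867
```

```text
time_s: 7.3
eef_pos: [630.3, -218.1, 303.6]
ee_rot: [2.399, -0.327, 2.201]
wrist_force: [-14.3, -14.9, 9.5]
gripper_width: 0.306
gripper_force: 25.0
seen [(np.int32(1863), array([310.01, 246.11]))]  predicted [[306.7 240.7]]
ball model [ 622.8 -227.   313.6] seen [ 625.7 -229.4  314.4] in tool [ -2.7   0.6 -16. ] diff u,y,n [2.0, -3.3, -0.7]
```

```bash
python3 -m inch '[[[0,0,0],[0,-0.01,-0.006],0.9],[[0,0,0],[0,-0.005,-0.006],0.9],[[0,0,0],[0,0,0],0.9],[[0,0,0],[0,0,0],0.9]]' 25; python3 wball.py 22 0.867; python3 -c "
from h import *
s=cur()[0];j=np.load('jig.npy');print([round(float(v@R.from_euler('z',-j[2]).apply(s['wrist_force'])),1) for v in (U,Y,N)])"
```

```text
time_s: 7.75
eef_pos: [628.4, -218.0, 303.2]
ee_rot: [2.397, -0.328, 2.204]
wrist_force: [-0.8, -4.9, 5.7]
gripper_width: 0.306
gripper_force: 25.0
seen [(np.int32(1865), array([310.28, 245.87]))]  predicted [[309.4 241.8]]
ball model [ 622.8 -227.   313.6] seen [ 624.3 -229.   313.5] in tool [ -2.8   0.8 -15.4] diff u,y,n [0.5, -2.4, -0.5]
[2.6, -4.7, 5.4]
```

The axial force has dropped from -8 N to +2.6 N, so the notch is carrying the load. I'll open, back off, and check.

```bash
python3 -m inch '[[[0,0,0],[0,0,0],-1],[[0,0,0],[0,0,0],-1],[[0,0,0],[0,0,0],-1],[[0,0,0],[0,0,0],-1],[[0,0,0],[0,0,-0.15],-1],[[0,0,0],[0,0,-0.2],-1],[[0,0,0],[0,0,-0.2],-1],[[0,0,0],[0,0,-0.1],-1],[[0,0,0],[0,0,0],-1]]'; python3 wball.py 22 0.867; cp $(ls -t pics/w_*|head -1) pics/after.png
cat > toglass.py <<'E'
from h import *
import sys
s,p,R0=cur(); j=np.load("jig.npy"); print(s["joint_positions"].round(2))
R1=Rj(j[2],-N,-Y); o=place(j,C+np.array([float(v) for v in sys.argv[2:5]] or [0,0,0])@np.array([U,Y,N]))[0]; rows(p,R0,o+(19-float(sys.argv[1]))*R1[:,2],R1)
E
python3 toglass.py 110
```

```text
time_s: 8.7
eef_pos: [574.9, -296.3, 394.8]
ee_rot: [2.397, -0.326, 2.202]
wrist_force: [0.4, 0.1, 0.2]
gripper_width: 0.995
gripper_force: 0.0
seen [(np.int32(588), array([310.44, 196.47]))]  predicted [[309.9 193.7]]
ball model [ 622.8 -227.   313.6] seen [ 624.6 -229.5  313.5] in tool [ -2.7   0.9 116.4] diff u,y,n [0.6, -2.9, -0.6]
[-0.83  0.49  1.02  0.8   1.78 -1.22]
13 x [[-0.0042, -0.0041, 0.0189], [-0.0305, -0.0726, 0.031]]
```

View pics/after.png

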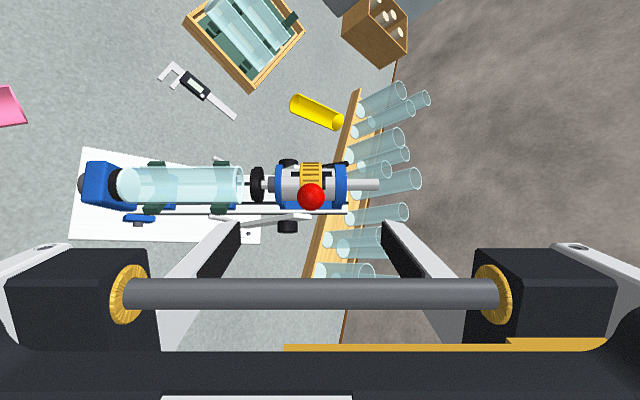

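The collar is latched: the pad at (257,185) stands clear of the glass mouth at (243,185), the ball is at (311,197), and it hasn't moved since release. Now to the glass.

```bash
python3 -m inch '[[[-0.004,-0.004,0.019],[-0.03,-0.073,0.028],-1],[[-0.004,-0.004,0.019],[-0.03,-0.073,0.028],-1],[[-0.004,-0.004,0.019],[-0.03,-0.073,0.028],-1],[[-0.004,-0.004,0.019],[-0.03,-0.073,0.028],-1],[[-0.004,-0.004,0.019],[-0.03,-0.073,0.028],-1],[[-0.004,-0.004,0.019],[-0.03,-0.073,0.028],-1],[[-0.004,-0.004,0.019],[-0.03,-0.073,0.028],-1],[[-0.004,-0.004,0.019],[-0.03,-0.073,0.028],-1],[[-0.004,-0.004,0.019],[-0.03,-0.073,0.028],-1],[[-0.004,-0.004,0.019],[-0.03,-0.073,0.028],-1]]'; python3 toglass.py 115
```

```text
time_s: 9.75
eef_pos: [494.0, -277.9, 253.4]
ee_rot: [2.927, -0.735, 0.812]
wrist_force: [1.1, -1.1, -0.2]
gripper_width: 1.003
gripper_force: 0.0
[-0.91  0.2   1.71  0.81  1.22 -0.36]
3 x [[-0.005, -0.0039, 0.0183], [-0.0288, -0.0678, 0.0318]]
```

```bash
python3 -m inch '[[[-0.005,-0.004,0.0183],[-0.029,-0.068,0.032],-1],[[-0.005,-0.004,0.0183],[-0.029,-0.068,0.032],-1],[[-0.005,-0.004,0.0183],[-0.029,-0.068,0.032],-1],[[0,0,0],[0,0,0],-1]]'; python3 toglass.py 115; python3 toglass.py 0; cat > wglass.py <<'E'
from h import *
from cell import vision
s,p,R0=cur(); f=vision.get_image("wrist"); j=np.load("jig.npy")
T=f["tool_from_camera"]; M=np.eye(4); M[:3,:3]=R0@T[:3,:3]; M[:3,3]=p+R0@T[:3,3]
g=dict(f); g["world_from_camera"]=M; pickle.dump(g,open("w.pkl","wb"))
im=f["img"][...,::-1].copy()
for e in (-75,0,75):
    c=np.array([C+e*U+25*(np.cos(q)*N+np.sin(q)*Y) for q in np.linspace(0,6.283,40)])
    cv2.polylines(im,[np.int32(np.round(proj(g,place(j,c))))],False,(0,0,255),1)
cv2.imwrite("pics/wg.png",im)
E
python3 wglass.py
```

```text
time_s: 10.15
eef_pos: [473.8, -244.9, 223.6]
ee_rot: [3.14, -0.697, 0.35]
wrist_force: [-0.6, -0.9, 0.5]
gripper_width: 1.002
gripper_force: 0.0
[-0.86  0.09  1.88  0.77  1.04 -0.  ]
1 x [[-0.0002, 0.0002, 0.0005], [-0.0007, 0.0056, -0.0004]]
[-0.86  0.09  1.88  0.77  1.04 -0.  ]
3 x [[-0.0001, 0.0001, 0.0002], [-0.0001, 0.002, 0.1915]]
```

View pics/wg.png

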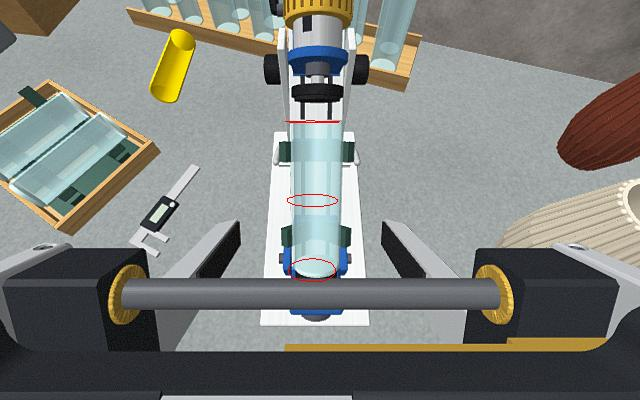

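The overlay is close, but the glass (edges near columns 291 and 343 at row 200) looks a few px right of the model. I'll measure its edges numerically.

```bash
python3 - <<'E'
from h import *
g=pickle.load(open("w.pkl","rb")); im=g["img"].astype(int); j=np.load("jig.npy")
for r in (178,200,215): print(r,[(c,*im[r,c]) for c in list(range(282,300,1))][::1]); print([(c,*im[r,c]) for c in range(330,350)])
# model silhouette columns at these rows
th=np.linspace(0,6.283,721)
P=[C+e*U+25*(np.cos(q)*N+np.sin(q)*Y) for e in np.arange(-40,40,2) for q in th]
q=proj(g,place(j,np.array(P)))
for r in (178,200,215):
    m=abs(q[:,1]-r)<1; print(r,q[m,0].min().round(1),q[m,0].max().round(1))
E
```

```text
178 [(282, np.int64(245), np.int64(248), np.int64(247)), (283, np.int64(246), np.int64(247), np.int64(248)), (284, np.int64(246), np.int64(248), np.int64(248)), (285, np.int64(247), np.int64(250), np.int64(249)), (286, np.int64(243), np.int64(246), np.int64(246)), (287, np.int64(244), np.int64(247), np.int64(246)), (288, np.int64(247), np.int64(248), np.int64(248)), (289, np.int64(248), np.int64(249), np.int64(249)), (290, np.int64(224), np.int64(226), np.int64(225)), (291, np.int64(204), np.int64(224), np.int64(223)), (292, np.int64(204), np.int64(227), np.int64(228)), (293, np.int64(213), np.int64(235), np.int64(237)), (294, np.int64(142), np.int64(169), np.int64(171)), (295, np.int64(155), np.int64(182), np.int64(183)), (296, np.int64(159), np.int64(188), np.int64(191)), (297, np.int64(167), np.int64(196), np.int64(199)), (298, np.int64(166), np.int64(196), np.int64(199)), (299, np.int64(171), np.int64(202), np.int64(206))]
[(330, np.int64(171), np.int64(207), np.int64(213)), (331, np.int64(200), np.int64(230), np.int64(229)), (332, np.int64(189), np.int64(224), np.int64(223)), (3
[... 4193 characters left out ...]
.int64(200), np.int64(204)), (338, np.int64(158), np.int64(190), np.int64(192)), (339, np.int64(143), np.int64(160), np.int64(158)), (340, np.int64(141), np.int64(165), np.int64(162)), (341, np.int64(221), np.int64(227), np.int64(228)), (342, np.int64(250), np.int64(252), np.int64(251)), (343, np.int64(247), np.int64(248), np.int64(248)), (344, np.int64(242), np.int64(244), np.int64(244)), (345, np.int64(242), np.int64(245), np.int64(245)), (346, np.int64(240), np.int64(243), np.int64(242)), (347, np.int64(243), np.int64(246), np.int64(245)), (348, np.int64(245), np.int64(248), np.int64(247)), (349, np.int64(244), np.int64(246), np.int64(246))]
178 286.1 337.7
200 286.5 337.2
215 286.7 336.8
```

The glass is 4 mm further along tool +y than modelled, so I'll shift 5 mm in total, go in, and close at 8 N.

```bash
python3 -m inch '[[[0,0,0],[0,0.013,0.144],-1],[[0,0,0],[0,0.013,0.144],-1],[[0,0,0],[0,0,0.144],-1],[[0,0,0],[0,0,0.143],-1],[[0,0,0],[0,0,0],-1],[[0,0,0],[0,0,0],-1],[[0,0,0],[0,0,0],0.1],[[0,0,0],[0,0,0],0.1],[[0,0,0],[0,0,0],0.1],[[0,0,0],[0,0,0],0.1]]' 8
```

```text
time_s: 11.2
eef_pos: [545.8, -228.0, 137.9]
ee_rot: [3.135, -0.699, 0.353]
wrist_force: [0.8, 1.1, -0.1]
gripper_width: 0.697
gripper_force: 0.0
```

```bash
python3 -m inch '[[[0,0,0],[0,0,0],0.1],[[0,0,0],[0,0,0],0.1],[[0,0,0],[0,0,0],0.1],[[0,0,0],[0,0,0],0.1]]' 8; python3 -c "
from h import *
s=cur()[0];j=np.load('jig.npy');print([round(float(v@R.from_euler('z',-j[2]).apply(s['wrist_force'])),1) for v in (U,Y,N)])"
```

```text
time_s: 11.6
eef_pos: [545.2, -225.4, 137.2]
ee_rot: [3.141, -0.699, 0.353]
wrist_force: [-11.5, 12.5, 9.3]
gripper_width: 0.533
gripper_force: 8.0
[0.9, 15.7, 11.3]
```

Off-centre contact pushes the tool 16 N towards +Y, so I'll follow it by 2.5 mm.

```bash
python3 -m inch '[[[0,0,0],[0,-0.008,-0.003],0.1],[[0,0,0],[0,-0.006,-0.003],0.1],[[0,0,0],[0,0,0],0.1]]' 8; python3 -c "
from h import *
s=cur()[0];j=np.load('jig.npy');print([round(float(v@R.from_euler('z',-j[2]).apply(s['wrist_force'])),1) for v in (U,Y,N)])"
```

```text
time_s: 11.9
eef_pos: [544.2, -225.4, 138.3]
ee_rot: [3.136, -0.699, 0.352]
wrist_force: [0.8, 2.8, 0.8]
gripper_width: 0.529
gripper_force: 8.0
[1.9, 2.3, -0.5]
```

```bash
python3 -m inch '[[[0,0,0],[0,0,-0.02],0.1],[[0,0,0],[0,0,-0.04],0.1],[[0,0,0],[0,0,-0.06],0.1],[[0,0,0],[0,0,-0.1],0.1],[[0,0,0],[0,0,-0.15],0.1],[[0,0,0],[0,0,-0.15],0.1],[[0,0,0],[0,0,-0.1],0.1],[[0,0,0],[0,0,-0.04],0.1],[[0,0,0],[0,0,0],0.1]]' 9
cat > tocr.py <<'E'
from h import *
import sys
s,p,R0=cur(); t=np.load("tray.npy"); print(s["joint_positions"].round(2))
c=place(t,[0,85,55])[0]; yaw=t[2]
x=np.array([np.cos(yaw),np.sin(yaw),0]); z=np.array([0,0,-1.]); R1=np.c_[x,np.cross(z,x),z]
tgt=c+np.array([0,0,-19.+float(sys.argv[1])]); print("tgt",tgt.round(1))
n=int(sys.argv[2]) if len(sys.argv)>2 else None
rows(p,R0,tgt,R1,n)
E
python3 tocr.py 130; python3 wglass.py
```

```text
time_s: 12.8
eef_pos: [463.9, -254.5, 239.8]
ee_rot: [3.134, -0.699, 0.352]
wrist_force: [0.1, -0.5, -1.2]
gripper_width: 0.53
gripper_force: 9.0
[-0.89  0.07  1.87  0.76  1.08  0.  ]
tgt [555.3 308.  166. ]
14 x [[-0.0022, -0.0078, 0.0061], [0.0364, -0.1978, 0.0497]]
```

The glass is held (about 1.2 N of weight). Now I'll carry it towards the tray.

```bash
python3 -m inch '[[[0,0,0],[0,-0.06,-0.02],0.1],[[0,0,0],[0,-0.12,-0.02],0.1],[[-0.0022,-0.0078,0.006],[0.036,-0.18,0.03],0.1],[[-0.0022,-0.0078,0.006],[0.036,-0.18,0.03],0.1],[[-0.0022,-0.0078,0.006],[0.036,-0.18,0.03],0.1],[[-0.0022,-0.0078,0.006],[0.036,-0.18,0.03],0.1],[[-0.0022,-0.0078,0.006],[0.036,-0.18,0.03],0.1],[[-0.0022,-0.0078,0.006],[0.036,-0.18,0.03],0.1]]' 9; python3 tocr.py 130
```

```text
time_s: 13.65
eef_pos: [446.8, 2.3, 242.6]
ee_rot: [-3.095, -0.397, 0.095]
wrist_force: [1.2, -1.2, -1.4]
gripper_width: 0.528
gripper_force: 9.0
[-0.16 -0.2   2.01  0.18  0.97  1.23]
tgt [555.3 308.  166. ]
8 x [[-0.0021, -0.0077, 0.0062], [0.0491, -0.1916, 0.0674]]
```

```bash
python3 -m inch '[[[-0.0021,-0.0077,0.0062],[0.049,-0.19,0.06],0.1],[[-0.0021,-0.0077,0.0062],[0.049,-0.19,0.06],0.1],[[-0.0021,-0.0077,0.0062],[0.049,-0.19,0.06],0.1],[[-0.0021,-0.0077,0.0062],[0.049,-0.19,0.06],0.1],[[-0.0021,-0.0077,0.0062],[0.049,-0.19,0.06],0.1],[[-0.0021,-0.0077,0.0062],[0.049,-0.15,0.06],0.1],[[-0.0021,-0.0077,0.0062],[0.049,-0.08,0.03],0.1],[[0,0,0],[0,0,0],0.1]]' 9; python3 tocr.py 130 4
```

```text
time_s: 14.45
eef_pos: [532.0, 239.7, 191.0]
ee_rot: [-3.13, -0.045, -0.17]
wrist_force: [-0.3, -0.4, -1.9]
gripper_width: 0.527
gripper_force: 9.0
[ 0.37  0.36  1.48 -0.01  1.26  2.11]
tgt [555.3 308.  166. ]
4 x [[-0.0005, -0.0018, 0.0016], [0.012, -0.0891, 0.0323]]
```

```bash
python3 -m inch '[[[-0.0005,-0.0018,0.0016],[0.012,-0.09,0.02],0.1],[[-0.0005,-0.0018,0.0016],[0.012,-0.09,0.02],0.1],[[-0.0005,-0.0018,0.0016],[0.012,-0.09,0.02],0.1],[[-0.0005,-0.0018,0.0016],[0.012,-0.09,0.02],0.1],[[0,0,0],[0,0,0],0.1],[[0,0,0],[0,0,0],0.1]]' 9; python3 tocr.py 130 1; python3 - <<'E'
from h import *
from cell import vision
s,p,R0=cur(); t=np.load("tray.npy"); f=vision.get_image("wrist")
T=f["tool_from_camera"]; M=np.eye(4); M[:3,:3]=R0@T[:3,:3]; M[:3,3]=p+R0@T[:3,3]
g=dict(f); g["world_from_camera"]=M; pickle.dump(g,open("w2.pkl","wb"))
K=2; im=cv2.resize(f["img"][...,::-1],None,fx=1.25,fy=1.25).copy(); X=np.array([1.,0,0]);Z=np.array([0,0,1.])
cur_=[place(t,np.array([[90,135,30],[-90,135,30],[-90,-135,30],[90,-135,30],[90,135,30]]))]
for yy in (-85,0):
  for e in (-75,75): cur_.append(place(t,np.array([np.array([e,yy,55.])+25*(np.cos(q)*Y+np.sin(q)*Z) for q in np.linspace(0,6.283,40)])))
for c in cur_: cv2.polylines(im,[np.int32(np.round(proj(g,c)*1.25))],False,(0,0,255),1)
cv2.imwrite("pics/tr.png",im); print("corners px",(proj(g,cur_[0][:4])*1.25).round(0).tolist())
E
```

```text
time_s: 15.05
eef_pos: [554.5, 306.4, 178.6]
ee_rot: [-3.14, -0.004, -0.21]
wrist_force: [-0.0, -0.5, -1.9]
gripper_width: 0.528
gripper_force: 9.0
[ 0.45  0.51  1.3  -0.    1.33  2.23]
tgt [555.3 308.  166. ]
1 x [[-0.0003, -0.0006, -0.0001], [0.0015, -0.0089, 0.0631]]
corners px [[330.0, 136.0], [337.0, 325.0], [609.0, 325.0], [637.0, 136.0]]
```

View pics/tr.png

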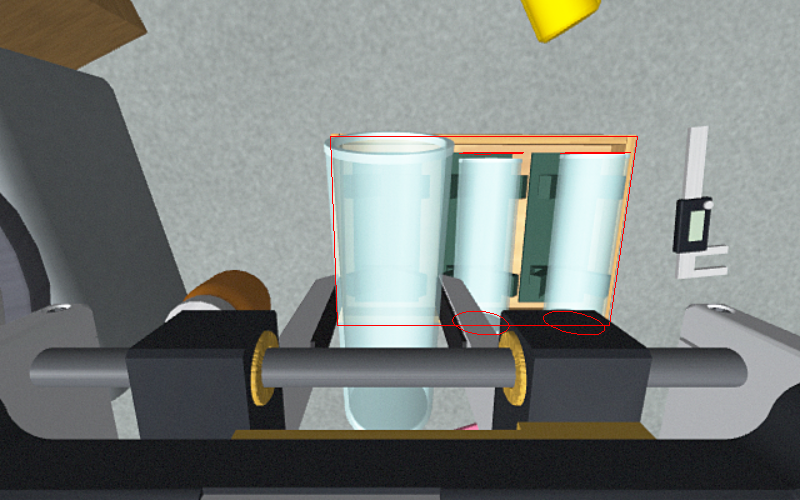

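The tray's right-hand corner is at (637,137) as modelled. The neighbouring glasses at (489,160) and (593,158) appear about 4 px left of the model. The free V blocks show through the held glass at (387,187) and (387,280), so I'll check the numbers.

```bash
python3 - <<'E'
from h import *
g=pickle.load(open("w2.pkl","rb")); t=np.load("tray.npy"); im=g["img"]
gray=cv2.cvtColor(im,cv2.COLOR_RGB2GRAY).astype(int)
for yy in (85,0,-85):
  print(yy,"axis+45",proj(g,place(t,[45,yy,55]))[0].round(1),"z40 lft/rgt",*[proj(g,place(t,[45,yy+k,45]))[0].round(1) for k in (27,-27)],"-45",proj(g,place(t,[-45,yy,55]))[0].round(1))
print("rim right",proj(g,place(t,[45,-135,30])).round(1))
for r in (140,150): print(r,' '.join(f"{c}:{gray[r,c]}" for c in range(262,300,1)),'|',' '.join(f"{c}:{gray[r,c]}" for c in range(325,380,2)))
r=150; print(' '.join(f"{c}:{gray[r,c]}" for c in range(380,512)))
E
```

```text
85 axis+45 [309.7 151.7] z40 lft/rgt [284.8 151.1] [334.6 151.1] -45 [309.8 232.7]
0 axis+45 [390.5 151.7] z40 lft/rgt [363.1 151. ] [412.9 151. ] -45 [385.5 232.6]
-85 axis+45 [471.4 151.6] z40 lft/rgt [441.5 151. ] [491.3 150.9] -45 [461.3 232.6]
rim right [[503.4 150. ]]
140 262:212 263:215 264:216 265:225 266:222 267:162 268:174 269:179 270:183 271:189 272:179 273:179 274:179 275:183 276:187 277:184 278:189 279:188 280:193 281:190 282:193 283:193 284:202 285:200 286:207 287:208 288:209 289:212 290:216 291:217 292:218 293:219 294:219 295:219 296:223 297:226 298:228 299:228 | 325:243 327:241 329:239 331:240 333:234 335:234 337:229 339:221 341:217 343:215 345:226 347:221 349:215 351:208 353:182 355:169 357:134 359:124 361:37 363:52 365:41 367:158 369:158 371:173 373:187 375:204 377:215 379:223
150 262:189 263:213 264:215 265:207 266:233 267:199 268:163 269:176 270:180 271:187 272:178 273:183 274:181 275:181 276:184 277:189 278:189 279:190 280:193 281:191 282:194 283:197 284:197 285:201 286:206 287:209 288:209 289:211 290:214 291:216 292:216 293:218 294:222 295:221 296:221 297:226 29
[... 567 characters left out ...]
 422:186 423:57 424:94 425:95 426:89 427:88 428:86 429:89 430:73 431:104 432:95 433:94 434:94 435:96 436:98 437:98 438:104 439:95 440:61 441:48 442:54 443:48 444:49 445:114 446:138 447:145 448:162 449:172 450:184 451:190 452:203 453:211 454:217 455:218 456:223 457:227 458:230 459:232 460:232 461:238 462:240 463:240 464:242 465:243 466:244 467:245 468:244 469:246 470:245 471:244 472:245 473:246 474:245 475:244 476:244 477:244 478:241 479:240 480:238 481:235 482:236 483:229 484:229 485:227 486:224 487:220 488:221 489:216 490:213 491:209 492:202 493:195 494:185 495:177 496:167 497:156 498:135 499:143 500:194 501:196 502:183 503:169 504:172 505:166 506:166 507:172 508:175 509:171 510:167 511:166
```

The neighbours' silhouettes agree with the tray fit to under 1 px. Allowing for the wrist camera's small sideways bias, I'll shift 2 mm and lower to 14 mm above the seat.

```bash
python3 -m inch '[[[-0.0003,-0.0006,0],[0.002,-0.01,0.06],0.1],[[0,0,0],[0,-0.009,0.14],0.1],[[0,0,0],[0,0,0.18],0.1],[[0,0,0],[0,0,0.16],0.1],[[0,0,0],[0,0,0.1],0.1],[[0,0,0],[0,0,0],0.1],[[0,0,0],[0,0,0],0.1]]' 9; python3 tocr.py 0 1
```

```text
time_s: 15.8
eef_pos: [556.5, 310.0, 51.9]
ee_rot: [-3.141, -0.001, -0.212]
wrist_force: [0.4, -0.2, -0.3]
gripper_width: 0.527
gripper_force: 9.0
[ 0.45  0.64  1.39 -0.    1.1   2.23]
tgt [555.3 308.   36. ]
1 x [[-0.0001, -0.0002, -0.0003], [-0.0042, 0.0108, 0.0793]]
```

```bash
python3 -m inch '[[[0,0,0],[0,0,0.02],0.1],[[0,0,0],[0,0,0.02],0.1],[[0,0,0],[0,0,0.01],0.1],[[0,0,0],[0,0,0],0.1]]' 9;  python3 -m inch '[[[0,0,0],[0,0,0.01],0.1],[[0,0,0],[0,0,0],0.1]]' 9; python3 -m inch '[[[0,0,0],[0,0,0.005],0.1],[[0,0,0],[0,0,0],0.1]]' 9
```

```text
time_s: 16.2
eef_pos: [556.5, 310.1, 41.5]
ee_rot: [-3.141, -0.001, -0.212]
wrist_force: [0.7, -1.2, -0.3]
gripper_width: 0.527
gripper_force: 9.0
time_s: 16.4
eef_pos: [556.6, 309.7, 39.8]
ee_rot: [3.141, -0.001, -0.212]
wrist_force: [0.8, -5.5, 3.1]
gripper_width: 0.528
gripper_force: 9.0
time_s: 16.6
eef_pos: [556.5, 309.4, 38.9]
ee_rot: [3.141, -0.001, -0.212]
wrist_force: [-1.5, -7.3, 5.4]
gripper_width: 0.533
gripper_force: 9.0
```

The contact pushes the tool towards -y, so I'll shift 2 mm that way and lower further.

```bash
python3 -m inch '[[[0,0,0],[0,0.005,0],0.1],[[0,0,0],[0,0.004,0],0.1],[[0,0,0],[0,0,0],0.1]]' 9; python3 -m inch '[[[0,0,0],[0,0.002,0.006],0.1],[[0,0,0],[0,0,0],0.1],[[0,0,0],[0,0,0],0.1]]' 9
```

```text
time_s: 16.9
eef_pos: [555.9, 308.6, 38.3]
ee_rot: [-3.141, -0.001, -0.212]
wrist_force: [-0.5, 0.6, -0.9]
gripper_width: 0.532
gripper_force: 9.0
time_s: 17.2
eef_pos: [556.1, 308.4, 37.8]
ee_rot: [-3.141, -0.001, -0.212]
wrist_force: [-1.8, 0.3, 5.0]
gripper_width: 0.529
gripper_force: 9.0
```

The glass is seated (5 N up, level, 1.8 mm above nominal). I'll open only to about 64 mm so the fingers stay clear of the neighbour, then lift straight up.

```bash
python3 -m inch '[[[0,0,0],[0,0,-0.002],-0.05],[[0,0,0],[0,0,0],-0.15],[[0,0,0],[0,0,0],-0.25],[[0,0,0],[0,0,0],-0.36],[[0,0,0],[0,0,0],-0.36],[[0,0,0],[0,0,0],-0.36],[[0,0,0],[0,0,0],-0.36]]' 9; python3 -m inch '[[[0,0,0],[0,0,-0.05],-0.36],[[0,0,0],[0,0,-0.1],-0.36],[[0,0,0],[0,0,-0.2],-0.36],[[0,0,0],[0,0,-0.2],-0.36],[[0,0,0],[0,0,-0.2],-0.36],[[0,0,0],[0,0,-0.1],-0.36],[[0,0,0],[0,0,0],-0.36]]'; python3 - <<'E'
from h import *
from cell import vision
out=[]
t=np.load("tray.npy"); j=np.load("jig.npy"); X=np.array([1.,0,0]);Z=np.array([0,0,1.])
for n,x,y,jx,jy in (("scene",315,245,215,140),("side",235,230,265,130)):
    f=vision.get_image(n); print(n,red(f["img"]),"ball predicted",proj(f,place(j,ballj(22,.87))).round(1))
    k=4; im=cv2.resize(f["img"][...,::-1],None,fx=k,fy=k,interpolation=cv2.INTER_CUBIC).copy()
    for e in (-75,75):
        c=place(t,np.array([np.array([e,85,55.])+25*(np.cos(q)*Y+np.sin(q)*Z) for q in np.linspace(0,6.283,40)]))
        cv2.polylines(im,[np.int32(np.round(proj(f,c)*k+2))],False,(0,0,255),1)
    out.append(np.hstack([im[b*k:b*k+300+0,a*k:a*k+400] for a,b in ((x,y+20 if n=="scene" else y),(jx,jy))]))
cv2.imwrite("pics/fin.png",np.vstack(out))
E
```

```text
time_s: 17.9
eef_pos: [555.9, 308.0, 37.6]
ee_rot: [-3.141, -0.001, -0.212]
wrist_force: [-0.8, -0.0, -0.8]
gripper_width: 0.681
gripper_force: 0.0
time_s: 18.6
eef_pos: [556.7, 308.5, 211.9]
ee_rot: [-3.137, -0.006, -0.212]
wrist_force: [-0.4, -0.4, -0.1]
gripper_width: 0.677
gripper_force: 0.0
scene [(np.int32(45), array([246., 140.]))] ball predicted [[246.1 140.9]]
side [(np.int32(31), array([308.42, 125.94]))] ball predicted [[308.4 125.7]]
```

View pics/fin.png

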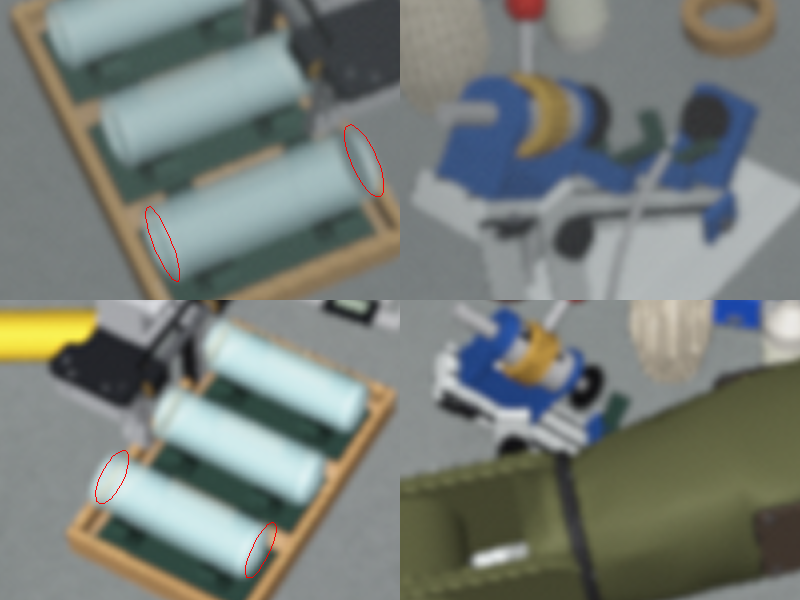

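The glass lies in the third cradle, parallel to the other two. The jig is empty and the ball is at its latched position (scene px 246,140, as predicted). The robot is touching nothing, so I'm handing in.

```bash
python3 -c "
from cell import manip; print(manip.sign_off())"
```

```text
the job is handed in; nothing more can be done
None
```

The job is handed in at about 19 s: the collar is latched open and the glass lies in the empty cradle with the robot clear; the grip stayed at 8–9 N, though a sideways force of about 16 N showed at the wrist when the fingers first closed off-centre in the jig (limit 20 N).

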